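# Set a turbine brake's pad clearance with a gauge blade

## Task

Slide the loose gauge blade flat along the brake disc into the gap under the brake pad until its tip shows on the far side, then turn the adjusting knob on the caliper clockwise until the blade just drags: lightly nipped, so that a pull of 3 to 7 N slides it, and never clamped hard. Leave the blade lying nipped in the gap, let go of everything, and do not disturb the other parts on the bench.

Things in the scene. Friction and masses are not known exactly. Their poses are not given: they have to be found in the camera images.
- stand: Fixed bench stand of a disc brake. Origin on the bench under the centre of a level steel disc, 300 mm diameter, 15 mm thick, its top 59 to 61 mm above the bench (differs from stand to stand); hub and shaft in its middle, 90 mm diameter, up to 107 mm high. +y runs along the disc's tangent under the pad; the gap is open to both sides (+y and -y).
- gap (a point): Point on the pad's axis, 62 mm above the bench, about 2 mm above the disc. Axes as the stand's: x to the disc's centre, y tangent, z up. Above it the black round brake pad, 30 mm diameter, lower edge bevelled (flat face 20 mm), 5.5 to 8.2 mm above the disc at the start. It only moves up and down, and sits on a spring: once touching, its force grows 6 N per mm of further screw travel.
- knob_grip (a point): Middle of the grip bar of the black adjusting knob, on the pad's axis, 147 mm above the bench. Bar 46 mm long (x axis), 12 mm thick (y), from 134 to 160 mm high, over a 44 mm flange. It keeps its height and stays where left. Clockwise from above lowers the pad 1.6 mm per rad (4 rad available). Pad force is not felt here, only in the blade: pull to slide it = 0.9 to 1.4 x pad force.
- blade: Loose steel gauge blade with an upright black grip, 0.07 to 0.12 kg, lying flat on the bench. Origin at the underside, under the middle of the grip. The blade is 115 mm long, 20 mm wide (y) and 4 mm thick, from x = -10 mm to its tip at x = +105 mm. The grip is 20 mm long (x), 10 mm thick (y) and stands from 4 to 42 mm above the underside; grip it across its 10 mm from above.
- wrench: Bystander: steel wrench lying on the bench to the right; not to be moved.
- rotor: Bystander: round magnet rotor, 110 mm diameter, 32 mm tall at its hub, beyond and to the left; not to be moved.
- bearing: Bystander: steel bearing ring, 64 mm diameter, 18 mm tall, to the left near the robot; not to be moved.
- caliper (a point): Centre of the top of the fixed grey caliper, 120 mm above the bench, 130 mm from the disc's centre on the stand's -x side. Its post (32 x 60 mm) stands outside the rim, x -192 to -160 mm in the stand's frame; its arm, 44 mm wide (y), reaches in over the disc to x = -75 mm, underside at 104 mm. The knob is on top, the pad below.
Mind the look-alikes: they are no part of the job. What is shaped like the blade but pink or red is not meant.

How it is judged:
On the way, in this order (a step that is already met when the one before it is completed fails the run):
1. the blade lies flat in the gap, right under the pad (x of gap in the frame of blade between 0.03 and 0.093 m and y of gap in the frame of blade between -0.012 and 0.012 m and z of gap in the frame of blade between -0.002 and 0.006 m), for 0.2 s.
2. the blade, let go, is lightly nipped in the gap (all of step 1 and contact force between blade and stand between 2 and 8 N and contact force between the fingers and blade below 0.1 N), for 0.2 s.
At the end, for the whole second after the job is handed in: The blade lies flat on the disc with its middle line within 12 mm of the pad's axis and its tip at least 12 mm past it, the pad pressing on it with 2 to 8 N (a pull of 3 to 7 N slides it), at rest and let go (all of step 2 and linear speed of blade below 0.01 m/s); the robot touches nothing.
It fails at once if the blade is pressed or clamped against the pad or caliper with over 16 N (contact force between blade and stand above 16 N).
It fails at once if the wrench is moved more than 20 mm (distance of wrench from where it was at the start of the episode above 0.02 m).
It fails at once if the magnet rotor is moved more than 20 mm (distance of rotor from where it was at the start of the episode above 0.02 m).
It fails at once if the bearing ring is moved more than 20 mm (distance of bearing from where it was at the start of the episode above 0.02 m).
It also fails if it takes over 72 s, if anything falls off the work surface, if the arm or the gripper's body presses on something with over 40 N, if the wrist force passes 120 N, or if a joint passes its speed limit or range.

## Robot

A 6-joint arm with a two-finger parallel gripper is mounted at the origin on the work surface. World frame = base frame: x ahead of the robot, y to its left, z up, the work surface at z = 0. Lengths are in m, angles in rad, forces in N, time in s.
With the tool pointing down it reaches from about 0.35 to 0.8 m from the base axis. Payload 7.3 kg.
Tool frame: the origin (TCP) lies at the very end of the fingers, on their centre line; the grasp point (between the pads) lies 19 mm behind it; z points along the fingers, y is the line along which they close (so a half turn about z gives the same grasp; the last joint's range is limited). The gripper opens to 85 mm and grips with 20 to 120 N. Pads are 22 mm wide; open, the fingers measure 114 mm over their backs; the gripper's body (76 mm by 85 mm) begins 54 mm behind the grasp point. The pads swing forward as they close: fully open they stand 13 mm farther back than shut.
Start: joints at [-1.43, 0.342, 1.524, -0, 1.275, -0.146], TCP at [0.149, -0.504, 0.231] pointing down, gripper open.
Joint ranges: [-2.53, 2.53], [-0.77, 2.02], [0.04, 2.7], [-1, 4.14], [0.28, 2.66], [-3.11, 3.11]. Speed limits (rad/s): [2.57, 2.57, 3.14, 3.14, 3.14, 3.14].

## Interface

Orientations are given as a unit quaternion [w, x, y, z].
In Python, from workcell import arm gives the robot as it stands.
- The arm moves only by the tool carry_out, never from a script. Its arguments are lists of equal length, an entry for each row: "slide": the shift along the tool's x, y, z in mm, a list of three; "dr": the turn, a rotation vector about the tool's x, y, z in degrees, a list of three; "claw": the closure in counts, from 0 (fully open) to 255 (shut). In form: {"slide": [[tx, ty, tz], ...], "dr": [[ax, ay, az], ...], "claw": [claw, ...]}. A call has 1 to 10 rows; each row shifts and turns the commanded pose from where the row before left it, along the tool's axes as they then stand; what a row does not reach is not made up. A row lasts 1/8 s, in which the tool goes at most 62.5 mm and 10.7 degrees, less where a joint would pass 70% of its speed; a pose out of reach is approached as far as the arm can. A call with a gripper value outside its range is refused whole. The fingers move at their own pace and stop on an object; "newtons" is the grip in N (left out, the last holds). Time passes only in rows, so rows that do not move let the fingers close. It gives the time, the measured TCP pose, the force, the opening and the grip force at its end, in the units of the state.
- arm.get_state(): the state, without advancing time (a new reading comes with each control period).
- arm.get_image(name): name is "side" or "top"; returns a dict with "color" (400x640x3 uint8, blue, green, red), "vertical_fov" (degrees; the focal length in pixels is half the picture's height over the tangent of half this angle, whatever the lens; pixels are square), "cx", "cy" (the principal point, pixels), "distortion" ([k1, k2, p1, p2, k3] as OpenCV has them; the pictures are not rectified), "R" (3x3) and "t" (3): a world point X has camera coordinates R X + t. Camera axes: x right, y down, z forward; pixel columns grow to the right and rows downward; lengths in m; the calibration is good to about 2 mm. A picture is of the moment at which its call begins. There is no depth.
- arm.sign_off(): hands the job in; it is judged then, once.
The state is a dict: "time": time; "qpos": joint angles; "joint_velocities": joint speeds; "effort": joint torques, N m; "eef_pos": TCP position; "tool_rot": TCP orientation; "contact_force": force on the tool from outside, world axes, zero at the start; "ft_torque": the same for the moment, N m; "width": finger opening in m; "gripper_force": force on a finger pad.
Only numpy, scipy, OpenCV 4.12 (cv2) and the standard library are available. Lean on these libraries where they do the work, as an engineer would, in place of code of your own. Each camera call takes 0.05 s, during which the arm holds its last target. There are 200 camera calls.

## Working session

There is one attempt and no reset: what is moved stays moved. The work goes in short steps, Python scripts to look and compute and a tool call to move; the robot and the scene stay as the last step left them, time stands still between calls to the robot, and variables do not carry over. Pictures are saved under pics/ and viewed, at most 10 in all, crops included, and the job is handed in when it is done.

Besides the shell and the picture viewer there is one more tool, called by a JSON object that holds its "fn" and its "kwargs". carry_out: Moves the arm, as the interface text tells. Its arguments: {"type":"object","properties":{"slide":{"type":"array","items":{"type":"array","items":{"type":"number"}}},"dr":{"type":"array","items":{"type":"array","items":{"type":"number"}}},"claw":{"type":"array","items":{"type":"number"}},"newtons":{"type":"number"}},"required":["slide","dr","claw"]}

```bash
mkdir -p pics; ls; python3 - <<'E'
from workcell import arm
import cv2,pickle
for n in("top","side"):
    d=arm.get_image(n); cv2.imwrite(f"pics/{n}0.png",d["color"]); pickle.dump(d,open(f"{n}0.pkl","wb"))
    print(n,d["vertical_fov"],d["cx"],d["cy"],d["distortion"],d["R"],d["t"])
print(arm.get_state())
E
```

```text
pics
top 50.09937832182252 319.22639685985706 204.99986995786455 [-0.02119089  0.          0.          0.          0.        ] [[-0.02632653 -0.99932376 -0.02566963]
 [-0.99609668  0.02838841 -0.08357929]
 [ 0.08425149  0.02336908 -0.99617045]] [0.01592183 0.48221497 1.2149354 ]
side 53.38289257013001 323.5186556424506 198.67522519283332 [-0.02128856  0.          0.          0.          0.        ] [[ 0.84030571 -0.54165966 -0.02216141]
 [-0.31346093 -0.45212316 -0.83506101]
 [ 0.44229918  0.70865327 -0.54971081]] [-0.41380159  0.22375396  1.21855376]
{'time': 0.1, 'qpos': array([-1.42997488e+00,  3.42662687e-01,  1.52489882e+00, -3.93639113e-05,
        1.27540471e+00, -1.46026438e-01]), 'joint_velocities': array([-0.00189657, -0.00209454, -0.00248223, -0.0003263 , -0.00095152,
       -0.00106987]), 'effort': array([ 1.88869359e-03, -4.34445477e+01, -2.46490753e+01, -1.12709477e-04,
        4.65383564e-03, -1.12790204e-07]), 'eef_pos': array([ 0.14848539, -0.50319971,  0.23069837]), 'tool_rot': array([-6.86827960e-04,  9.89731351e-01,  1.42938385e-01, -1.70381495e-05]), 'contact_force': array([-0.26196574, -0.73027227, -0.38056853]), 'ft_torque': array([ 0.0478498 , -0.00252434,  0.03505442]), 'gripper_force': 0.0, 'width': 0.085112746464052}
```

View pics/top0.png

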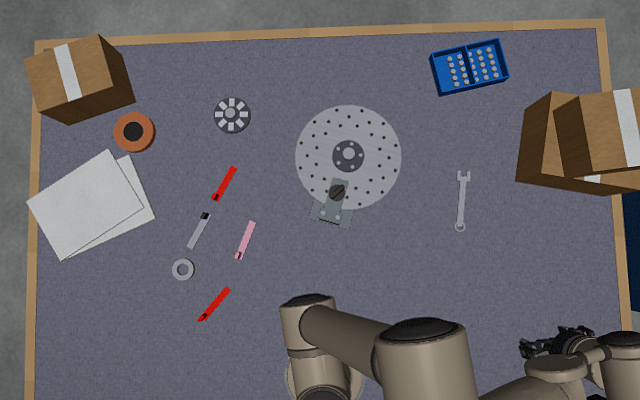

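View pics/side0.png

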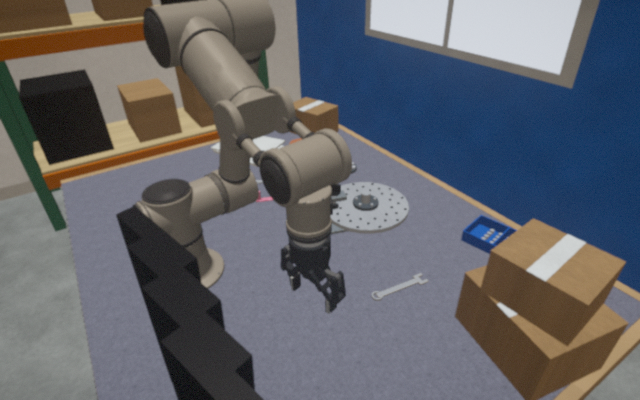

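The top view shows the steel blade at about (198,230) with its black grip near (205,216). The disc is centred at about (348,157) and the knob is at (337,192). Next I'll measure and enlarge those areas.

```bash
cat > h.py <<'E'
import numpy as np,cv2,pickle
def K(d):
    f=d["color"].shape[0]/2/np.tan(np.radians(d["vertical_fov"]/2)); return np.array([[f,0,d["cx"]],[0,f,d["cy"]],[0,0,1]])
def cast(d,uv,z):
    p=cv2.undistortPoints(np.array(uv,float).reshape(-1,1,2),K(d),np.array(d["distortion"]))[:,0]
    r=np.c_[p,np.ones(len(p))]@np.array(d["R"]); c=-np.array(d["R"]).T@np.array(d["t"])
    return c+r*((z-c[2])/r[:,2])[:,None]
def proj(d,X):
    return cv2.projectPoints(np.array(X,float).reshape(-1,1,3),cv2.Rodrigues(np.array(d["R"]))[0],np.array(d["t"],float),K(d),np.array(d["distortion"]))[0][:,0]
def crop(d,x0,y0,x1,y1,s,name): cv2.imwrite("pics/"+name,cv2.resize(d["color"][y0:y1,x0:x1],None,fx=s,fy=s,interpolation=cv2.INTER_CUBIC))
E
python3 - <<'E'
from h import *
d=pickle.load(open("top0.pkl","rb")); im=d["color"]
a=cv2.resize(im[195:265,165:265],None,fx=7,fy=7,interpolation=cv2.INTER_CUBIC)[:,:400]
b=cv2.resize(im[140:235,300:400],None,fx=4,fy=4,interpolation=cv2.INTER_CUBIC)
b=cv2.copyMakeBorder(b,0,a.shape[0]-b.shape[0],0,0,cv2.BORDER_CONSTANT)
cv2.imwrite("pics/c.png",np.hstack([a,b]))
# blade: grey pixels
hsv=cv2.cvtColor(im,cv2.COLOR_BGR2HSV); g=cv2.cvtColor(im,cv2.COLOR_BGR2GRAY)
print(im[232,196],im[216,206],im[240,215],im[150,310],im[185,336])
m=((hsv[...,1]<35)&(g>115)).astype(np.uint8)
n,l,s,c=cv2.connectedComponentsWithStats(m)
for i in range(1,n):
    if s[i,4]>60: print(s[i],c[i])
i=l[150,310]; ct=max(cv2.findContours((l==i).astype(np.uint8),0,1)[0],key=cv2.contourArea)
P=cast(d,cv2.convexHull(ct)[:,0],0.06)[:,:2]
A=np.c_[2*P,np.ones(len(P))]; 
w=np.ones(len(P),bool)
for _ in range(8):
    x=np.linalg.lstsq(A[w],(P[w]**2).sum(1),rcond=None)[0]; r=np.sqrt(x[2]+x[0]**2+x[1]**2); e=np.hypot(*(P-x[:2]).T)-r; w=abs(e)<.004
print("disc",x[:2],r,w.sum(),len(P))
E
```

```text
[153 147 144] [0 0 0] [116 103 101] [150 144 141] [45 48 50]
[  94    0  144   37 2995] [162.5115192   18.63873122]
[ 450    0   78   22 1311] [485.48131198  10.20671243]
[539   0  25  18 192] [549.79166667   6.36979167]
[ 54  44  28  58 819] [67.35409035 72.08791209]
[ 613   88   27   79 1297] [627.77486507 125.80570547]
[219 101  16  17 127] [226.88976378 109.55905512]
[ 295  105  107  105 7187] [348.47530263 154.68359538]
[343 147  12  12 109] [348.39449541 152.70642202]
[  26  148  129  114 8318] [ 91.21760038 204.69668189]
[454 170  17  62 441] [461.49886621 199.07482993]
[584 174  17   9 107] [592.60747664 178.17757009]
[187 214  24  36 230] [197.14347826 232.4826087 ]
[172 258  21  23 269] [182.08178439 269.14869888]
disc [ 0.61476355 -0.08183565] 0.15011353373109573 43 43
```

View pics/c.png

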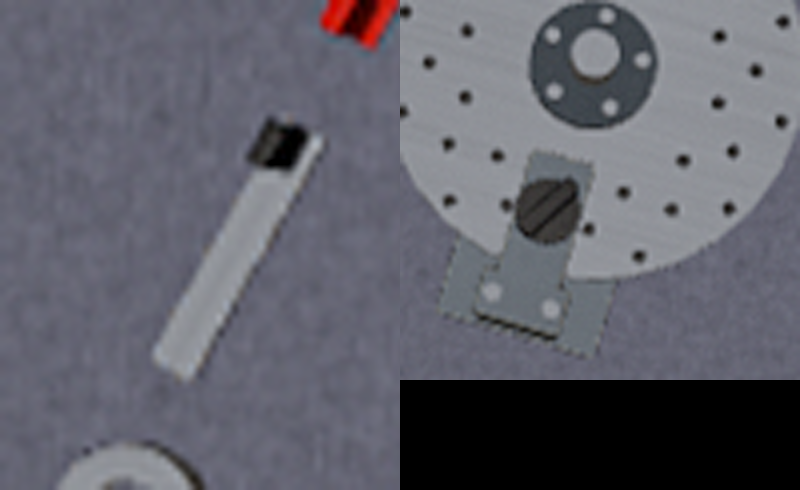

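```bash
python3 - <<'E'
from h import *
d=pickle.load(open("top0.pkl","rb")); im=d["color"]
R=lambda u,v:((u-400)/4+300-.375,v/4+140-.375); L=lambda u,v:(u/7+165-.43,v/7+195-.43)
C=np.array([.61476,-.08184])
arm_=cast(d,[R(530,152),R(593,162),R(475,312),R(560,335)],.12)[:,:2]; print(arm_, np.linalg.norm(arm_[0]-arm_[1]))
mid=(arm_[0]+arm_[1])/2
print("arm end rel",mid-C,np.linalg.norm(mid-C)); v=C-mid; print("x dir",np.degrees(np.arctan2(v[1],v[0])))
for a,b in((0,2),(1,3)):
    v=arm_[a]-arm_[b]; print(np.degrees(np.arctan2(v[1],v[0])),np.linalg.norm(v))
print("hub",cast(d,[R(594,66)],.107))
# knob dark
g=cv2.cvtColor(im,cv2.COLOR_BGR2GRAY)
m=np.zeros_like(g);m[178:208,322:352]=(g[178:208,322:352]<85);n,l,s,c=cv2.connectedComponentsWithStats(m)
i=1+s[1:,4].argmax();print("knob",s[i],c[i],cast(d,[c[i]],.147),cast(d,[c[i]],.13))
print("knob bar",cast(d,[R(525,232),R(578,183)],.16))
# blade
hsv=cv2.cvtColor(im,cv2.COLOR_BGR2HSV)
m=((hsv[...,1]<35)&(g>115)).astype(np.uint8);n,l,s,c=cv2.connectedComponentsWithStats(m)
i=l[232,196]; ct=cv2.findContours((l==i).astype(np.uint8),0,1)[0][0]
r=cv2.minAreaRect(ct);print(r); b=cast(d,cv2.boxPoints(r),.004);print(b)
pts=np.argwhere(l==i)[:,::-1]; P=cast(d,pts,.004)[:,:2]
line=cv2.fitLine(P[pts[:,1]>222].astype(np.float32),cv2.DIST_HUBER,0,.01,.01).ravel();print("line",line,np.degrees(np.arctan2(line[1],line[0])))
print("tip",cast(d,[L(175,367)],.004),"grip top?",cast(d,[L(277,145)],.03))
m=((g<75)).astype(np.uint8);m[:,:180]=0;m[:208]=0;m[225:]=0;m[:,222:]=0
p=np.argwhere(m)[:,::-1];print(len(p),p.mean(0),cast(d,[p.mean(0)],.025))
E
```

```text
[[ 0.54626795 -0.03594681]
 [ 0.53829746 -0.07764294]
 [ 0.44058929  0.00349807]
 [ 0.42383679 -0.05221581]] 0.04245110254712142
arm end rel [-0.0724773   0.02504513] 0.07668257413046536
x dir -19.063011961211256
-20.468238790924502 0.11280016544142282
-12.52471703162448 0.11725094380043881
hub [[ 0.60558223 -0.08101678  0.107     ]]
knob [329 184  16  17 225] [336.67555556 192.12444444] [[ 0.50397372 -0.04640905  0.147     ]] [[ 0.50590751 -0.0467207   0.13      ]]
knob bar [[ 0.48876131 -0.03090825  0.16      ]
 [ 0.51935124 -0.06578191  0.16      ]]
((198.22105407714844, 230.21810913085938), (6.700236797332764, 39.820106506347656), 29.357751846313477)
[[0.37464568 0.3981857  0.004     ]
 [0.47505024 0.33990814 0.004     ]
 [0.46487283 0.32259217 0.004     ]
 [0.36463266 0.3808875  0.004     ]]
line [ 0.858674   -0.5125222   0.40602517  0.36797705] -30.831982
tip [[0.37122643 0.38623656 0.004     ]] grip top? [[0.46137032 0.33500416 0.03      ]]
45 [204.22222222 215.31111111] [[0.46162581 0.33624727 0.025     ]]
```

The measurements agree with the given sizes: disc radius 150.1 mm, blade about 103 mm from grip to tip, knob bar about 46 mm. The pad axis is at (0.505,-0.047), the stand's yaw is about -18°, and the bar's yaw is about -49°. Next I'll write a planner helper and start moving.

```bash
cat > plan.py <<'E'
import sys,numpy as np
from workcell import arm
from scipy.spatial.transform import Rotation as Ro
def pose():
    s=arm.get_state(); q=s["tool_rot"]; M=Ro.from_quat([q[1],q[2],q[3],q[0]]).as_matrix()
    return s,np.array(s["eef_pos"]),np.degrees(np.arctan2(M[1,0],M[0,0])),M
def plan(segs):
    s,p,f,M=pose(); print("t",s["time"],"p",p.round(4),"yaw",round(f,1),"z",M[:,2].round(4),"F",s["contact_force"].round(2),"w",round(s["width"],4),"q",s["qpos"].round(2))
    sl=[];dr=[]
    for x,y,z,yaw,n in segs:
        d=(np.array([x,y,z])-p)/n; df=(yaw-f)/n
        for k in range(n):
            c,si=np.cos(np.radians(f)),np.sin(np.radians(f))
            sl.append([round(1000*float(v),1) for v in (c*d[0]+si*d[1],si*d[0]-c*d[1],-d[2])]); dr.append([0,0,round(-df,1)]); f+=df
        p=np.array([x,y,z])
    print(sl);print(dr)
if __name__=="__main__": plan(eval(sys.argv[1]))
E
python3 plan.py "[(.46,-.2,.28,50,9),(.50,.1,.26,110,7),(.4614,.335,.15,149.3,6)]"
```

```text
t 0.1 p [ 0.1485 -0.5032  0.2307] yaw 16.4 z [-2.0e-04  1.4e-03 -1.0e+00] F [-0.26 -0.73 -0.38] w 0.0851 q [-1.43  0.34  1.52 -0.    1.28 -0.15]
[[42.7, -22.5, -5.5], [44.1, -19.7, -5.5], [45.3, -16.8, -5.5], [46.3, -13.8, -5.5], [47.1, -10.8, -5.5], [47.7, -7.7, -5.5], [48.1, -4.6, -5.5], [48.3, -1.4, -5.5], [48.3, 1.7, -5.5], [36.5, -23.2, 2.9], [39.5, -17.5, 2.9], [41.7, -11.4, 2.9], [42.9, -5.0, 2.9], [43.2, 1.4, 2.9], [42.5, 7.8, 2.9], [40.9, 14.1, 2.9], [39.0, 7.4, 18.3], [37.9, 11.8, 18.3], [36.3, 16.0, 18.3], [34.3, 20.0, 18.3], [31.8, 23.8, 18.3], [28.8, 27.3, 18.3]]
[[0, 0, np.float64(-3.7)], [0, 0, np.float64(-3.7)], [0, 0, np.float64(-3.7)], [0, 0, np.float64(-3.7)], [0, 0, np.float64(-3.7)], [0, 0, np.float64(-3.7)], [0, 0, np.float64(-3.7)], [0, 0, np.float64(-3.7)], [0, 0, np.float64(-3.7)], [0, 0, np.float64(-8.6)], [0, 0, np.float64(-8.6)], [0, 0, np.float64(-8.6)], [0, 0, np.float64(-8.6)], [0, 0, np.float64(-8.6)], [0, 0, np.float64(-8.6)], [0, 0, np.float64(-8.6)], [0, 0, np.float64(-6.6)], [0, 0, np.float64(-6.6)], [0, 0, np.float64(-6.6)], [0, 0, np.float64(-6.6)], [0, 0, np.float64(-6.6)], [0, 0, np.float64(-6.6)]]
```

{"fn": "carry_out", "kwargs": {"slide": [[43, -22, -5], [44, -20, -5], [45, -17, -5], [46, -14, -5], [47, -11, -5], [48, -8, -5], [48, -5, -5], [48, -1, -5], [48, 2, -5]], "dr": [[0, 0, -4], [0, 0, -4], [0, 0, -4], [0, 0, -4], [0, 0, -4], [0, 0, -4], [0, 0, -4], [0, 0, -4], [0, 0, -4]], "claw": [0, 0, 0, 0, 0, 0, 0, 0, 0], "newtons": 30}}

```text
time: 1.23
eef_pos: [0.4542, -0.1932, 0.2762]
tool_rot: [-0.0, 0.897, 0.443, -0.0]
contact_force: [-0.2, -0.7, 0.2]
width: 0.0853
gripper_force: 0.0
```

{"fn": "carry_out", "kwargs": {"slide": [[37, -23, 3], [40, -17, 3], [42, -11, 3], [43, -5, 3], [43, 1, 3], [42, 8, 3], [41, 14, 3], [39, 7, 18], [38, 12, 18]], "dr": [[0, 0, -9], [0, 0, -9], [0, 0, -9], [0, 0, -9], [0, 0, -9], [0, 0, -9], [0, 0, -9], [0, 0, -7], [0, 0, -7]], "claw": [0, 0, 0, 0, 0, 0, 0, 0, 0]}}

```text
time: 2.35
eef_pos: [0.4539, 0.1854, 0.2185]
tool_rot: [-0.0, 0.425, 0.905, -0.0]
contact_force: [1.0, 1.2, 0.3]
width: 0.0855
gripper_force: 0.0
```

```bash
sed -i 's/round(-df,1)/round(float(-df),1)/' plan.py; python3 plan.py "[(.4614,.335,.15,149.3,6),(.4614,.335,.006,149.3,4)]"
```

```text
t 2.35 p [0.4539 0.1854 0.2185] yaw 129.7 z [-3.e-04 -2.e-04 -1.e+00] F [1.02 1.21 0.27] w 0.0855 q [ 0.23  0.29  1.64 -0.    1.21 -0.46]
[[18.4, 16.9, 11.4], [17.4, 17.9, 11.4], [16.4, 18.9, 11.4], [15.2, 19.8, 11.4], [14.1, 20.6, 11.4], [12.9, 21.4, 11.4], [0.0, 0.0, 36.0], [0.0, 0.0, 36.0], [0.0, 0.0, 36.0], [0.0, 0.0, 36.0]]
[[0, 0, -3.3], [0, 0, -3.3], [0, 0, -3.3], [0, 0, -3.3], [0, 0, -3.3], [0, 0, -3.3], [0, 0, -0.0], [0, 0, -0.0], [0, 0, -0.0], [0, 0, -0.0]]
```

{"fn": "carry_out", "kwargs": {"slide": [[18, 17, 11], [17, 18, 11], [16, 19, 11], [15, 20, 11], [14, 21, 11], [13, 21, 11], [0, 0, 0], [0, 0, 0]], "dr": [[0, 0, -3.3], [0, 0, -3.3], [0, 0, -3.3], [0, 0, -3.3], [0, 0, -3.3], [0, 0, -3.3], [0, 0, 0], [0, 0, 0]], "claw": [0, 0, 0, 0, 0, 60, 60, 60]}}

```text
time: 3.35
eef_pos: [0.4636, 0.3325, 0.1532]
tool_rot: [-0.0, 0.266, 0.964, -0.0]
contact_force: [0.5, 0.8, -0.1]
width: 0.065
gripper_force: 0.0
```

```bash
python3 plan.py "[(.4614,.335,.08,149.3,3),(.4614,.335,.008,149.3,4)]"; python3 - <<'E'
from h import *
from workcell import arm
d=arm.get_image("top"); crop(d,150,170,270,260,6,"g1.png")
E
```

```text
t 3.35 p [0.4636 0.3325 0.1532] yaw 149.2 z [-4.e-04 -7.e-04 -1.e+00] F [ 0.5   0.82 -0.06] w 0.065 q [ 0.49  0.5   1.51 -0.    1.14 -0.54]
[[1.1, 0.3, 24.4], [1.1, 0.3, 24.4], [1.1, 0.3, 24.4], [0.0, 0.0, 18.0], [0.0, 0.0, 18.0], [0.0, 0.0, 18.0], [0.0, 0.0, 18.0]]
[[0, 0, -0.0], [0, 0, -0.0], [0, 0, -0.0], [0, 0, -0.0], [0, 0, -0.0], [0, 0, -0.0], [0, 0, -0.0]]
```

View pics/g1.png

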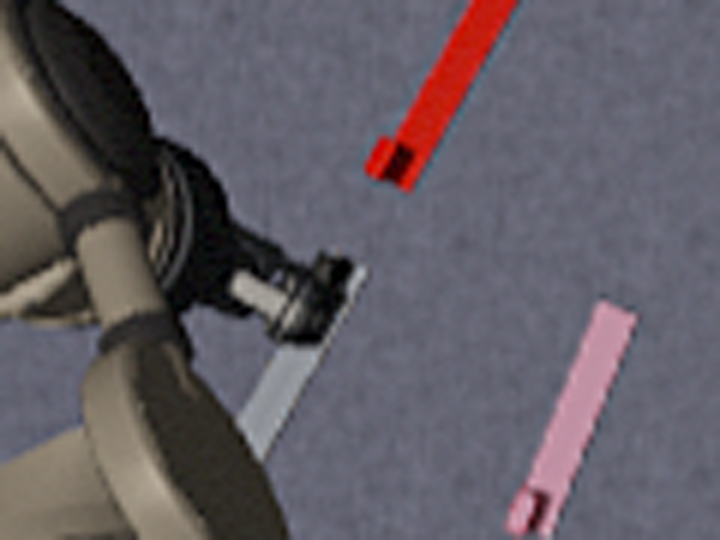

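The picture shows the gripper above the blade's grip, near crop (330,290), with the look-alikes clear of it. Next I descend and grip.

{"fn": "carry_out", "kwargs": {"slide": [[1, 0.5, 25], [1, 0.5, 25], [1, 0.5, 25], [0, 0, 20], [0, 0, 20], [0, 0, 20], [0, 0, 10], [0, 0, 0], [0, 0, 0]], "dr": [[0, 0, 0], [0, 0, 0], [0, 0, 0], [0, 0, 0], [0, 0, 0], [0, 0, 0], [0, 0, 0], [0, 0, 0], [0, 0, 0]], "claw": [60, 60, 60, 60, 60, 60, 60, 255, 255], "newtons": 40}}

```text
time: 4.53
eef_pos: [0.4625, 0.336, 0.0091]
tool_rot: [0.001, 0.265, 0.964, 0.0]
contact_force: [-0.1, -0.5, 0.2]
width: 0.0293
gripper_force: 0.0
```

{"fn": "carry_out", "kwargs": {"slide": [[0, 0, 0], [0, 0, 0], [0, 0, 0], [0, 0, 0]], "dr": [[0, 0, 0], [0, 0, 0], [0, 0, 0], [0, 0, 0]], "claw": [255, 255, 255, 255]}}

```text
time: 5.03
eef_pos: [0.4624, 0.3361, 0.0091]
tool_rot: [0.001, 0.265, 0.964, 0.0]
contact_force: [-0.7, -1.0, 6.0]
width: 0.0095
gripper_force: 41.6
```

```bash
python3 plan.py "[(.4614,.335,.2,149.3,4)]"
```

```text
t 5.025 p [0.4624 0.3361 0.0091] yaw 149.2 z [ 1.4e-03  5.0e-04 -1.0e+00] F [-0.74 -0.97  6.05] w 0.0095 q [ 0.49  0.68  1.64 -0.    0.82 -0.54]
[[0.1, -0.4, -47.7], [0.1, -0.4, -47.7], [0.1, -0.4, -47.7], [0.1, -0.4, -47.7]]
[[0, 0, -0.0], [0, 0, -0.0], [0, 0, -0.0], [0, 0, -0.0]]
```

{"fn": "carry_out", "kwargs": {"slide": [[0, 0, -20], [0, 0, -50], [0, 0, -60], [0, 0, -60], [0, 0, -55]], "dr": [[0, 0, 0], [0, 0, 0], [0, 0, 0], [0, 0, 0], [0, 0, 0]], "claw": [255, 255, 255, 255, 255]}}

```text
time: 5.65
eef_pos: [0.4617, 0.3358, 0.2555]
tool_rot: [0.0, 0.265, 0.964, 0.0]
contact_force: [0.5, -0.4, -0.6]
width: 0.0097
gripper_force: 40.6
```

```bash
python3 plan.py "[(.47,.07,.25,110,7),(.459,-.184,.25,71.5,7)]"
```

```text
t 5.65 p [0.4617 0.3358 0.2555] yaw 149.2 z [ 7.e-04  3.e-04 -1.e+00] F [ 0.52 -0.41 -0.57] w 0.0097 q [ 0.49  0.41  1.35 -0.    1.38 -0.54]
[[-20.4, -32.0, 0.8], [-23.5, -29.9, 0.8], [-26.3, -27.4, 0.8], [-28.8, -24.7, 0.8], [-31.1, -21.8, 0.8], [-33.1, -18.7, 0.8], [-34.8, -15.3, 0.8], [-33.6, -13.9, -0.0], [-34.7, -10.6, -0.0], [-35.6, -7.2, -0.0], [-36.1, -3.8, -0.0], [-36.3, -0.3, -0.0], [-36.2, 3.2, -0.0], [-35.7, 6.6, -0.0]]
[[0, 0, 5.6], [0, 0, 5.6], [0, 0, 5.6], [0, 0, 5.6], [0, 0, 5.6], [0, 0, 5.6], [0, 0, 5.6], [0, 0, 5.5], [0, 0, 5.5], [0, 0, 5.5], [0, 0, 5.5], [0, 0, 5.5], [0, 0, 5.5], [0, 0, 5.5]]
```

{"fn": "carry_out", "kwargs": {"slide": [[-20, -32, 0], [-23, -30, 0], [-26, -27, 0], [-29, -25, 0], [-31, -22, 0], [-33, -19, 0], [-35, -15, 0]], "dr": [[0, 0, 5.6], [0, 0, 5.6], [0, 0, 5.6], [0, 0, 5.6], [0, 0, 5.6], [0, 0, 5.6], [0, 0, 5.6]], "claw": [255, 255, 255, 255, 255, 255, 255]}}

```text
time: 6.52
eef_pos: [0.469, 0.0694, 0.2532]
tool_rot: [-0.0, 0.575, 0.818, -0.0]
contact_force: [0.7, -0.4, -0.9]
width: 0.0096
gripper_force: 40.6
```

{"fn": "carry_out", "kwargs": {"slide": [[-34, -14, 0], [-35, -11, 0], [-36, -7, 0], [-36, -4, 0], [-36, 0, 0], [-36, 3, 0], [-36, 7, 0], [0, 0, 0], [0, 0, 0]], "dr": [[0, 0, 5.5], [0, 0, 5.5], [0, 0, 5.5], [0, 0, 5.5], [0, 0, 5.5], [0, 0, 5.5], [0, 0, 5.5], [0, 0, 0], [0, 0, 0]], "claw": [255, 255, 255, 255, 255, 255, 255, 255, 255]}}

```text
time: 7.65
eef_pos: [0.4585, -0.1839, 0.2531]
tool_rot: [-0.0, 0.811, 0.585, -0.0]
contact_force: [0.6, 0.4, -1.3]
width: 0.0094
gripper_force: 40.5
```

```bash
python3 plan.py "[(.459,-.184,.078,71.5,6)]"
```

```text
t 7.65 p [ 0.4585 -0.1839  0.2531] yaw 71.6 z [-5.e-04  6.e-04 -1.e+00] F [ 0.61  0.36 -1.26] w 0.0094 q [-0.54  0.27  1.57  0.    1.31 -0.22]
[[0.0, 0.1, 29.2], [0.0, 0.1, 29.2], [0.0, 0.1, 29.2], [0.0, 0.1, 29.2], [0.0, 0.1, 29.2], [0.0, 0.1, 29.2]]
[[0, 0, 0.0], [0, 0, 0.0], [0, 0, 0.0], [0, 0, 0.0], [0, 0, 0.0], [0, 0, 0.0]]
```

{"fn": "carry_out", "kwargs": {"slide": [[0, 0, 35], [0, 0, 45], [0, 0, 45], [0, 0, 30], [0, 0, 18], [0, 0, 0], [0, 0, 0]], "dr": [[0, 0, 0], [0, 0, 0], [0, 0, 0], [0, 0, 0], [0, 0, 0], [0, 0, 0], [0, 0, 0]], "claw": [255, 255, 255, 255, 255, 255, 255]}}

```text
time: 8.52
eef_pos: [0.4594, -0.1841, 0.0812]
tool_rot: [0.001, 0.811, 0.585, 0.0]
contact_force: [0.4, -0.6, -0.9]
width: 0.0095
gripper_force: 40.5
```

```bash
python3 plan.py "[(.459,-.184,.071,71.5,6)]"; python3 - <<'E'
from h import *
from workcell import arm
out=[]
for n,b in(("top",(320,150,420,250)),("side",(290,150,390,250))):
    d=arm.get_image(n); pickle.dump(d,open(n+"1.pkl","wb")); x0,y0,x1,y1=b
    out.append(cv2.resize(d["color"][y0:y1,x0:x1],None,fx=4,fy=4,interpolation=cv2.INTER_CUBIC))
    print(n,proj(d,[[.505,-.0466,.06],[.459,-.184,.065]]))
cv2.imwrite("pics/ins.png",np.hstack(out))
E
```

```text
t 8.525 p [ 0.4594 -0.1841  0.0812] yaw 71.6 z [ 1.3e-03 -7.0e-04 -1.0e+00] F [ 0.38 -0.59 -0.88] w 0.0095 q [-0.54  0.47  1.8   0.    0.87 -0.22]
[[-0.0, -0.1, 1.7], [-0.0, -0.1, 1.7], [-0.0, -0.1, 1.7], [-0.0, -0.1, 1.7], [-0.0, -0.1, 1.7], [-0.0, -0.1, 1.7]]
[[0, 0, 0.0], [0, 0, 0.0], [0, 0, 0.0], [0, 0, 0.0], [0, 0, 0.0], [0, 0, 0.0]]
top [[336.26793509 195.29047623]
 [386.40158196 210.18138787]]
side [[333.48275729 209.20512709]
 [345.73317363 233.1379778 ]]
```

View pics/ins.png

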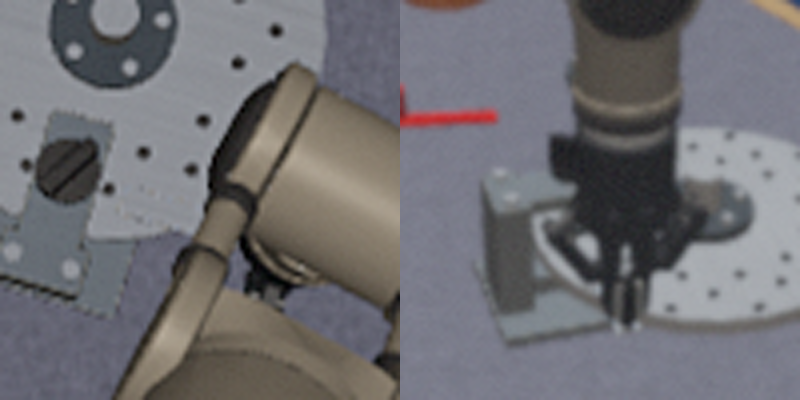

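The blade is held ready on the -y side. The knob is at crop (68,170) and the gripper is at (270,285), just off the rim. I lower it in small steps until I feel the disc.

{"fn": "carry_out", "kwargs": {"slide": [[0, 0, 5], [0, 0, 4], [0, 0, 0.5], [0, 0, 0], [0, 0, 0]], "dr": [[0, 0, 0], [0, 0, 0], [0, 0, 0], [0, 0, 0], [0, 0, 0]], "claw": [255, 255, 255, 255, 255]}}

```text
time: 9.25
eef_pos: [0.4588, -0.1845, 0.0709]
tool_rot: [0.0, 0.811, 0.584, 0.0]
contact_force: [-0.8, 0.6, -1.4]
width: 0.0095
gripper_force: 40.5
```

{"fn": "carry_out", "kwargs": {"slide": [[0, 0, 0.5], [0, 0, 0]], "dr": [[0, 0, 0], [0, 0, 0]], "claw": [255, 255]}}

```text
time: 9.5
eef_pos: [0.4587, -0.1844, 0.0703]
tool_rot: [0.0, 0.811, 0.584, -0.0]
contact_force: [-0.3, -0.7, -1.4]
width: 0.0098
gripper_force: 40.5
```

{"fn": "carry_out", "kwargs": {"slide": [[0, 0, 0.4], [0, 0, 0]], "dr": [[0, 0, 0], [0, 0, 0]], "claw": [255, 255]}}

```text
time: 9.75
eef_pos: [0.4587, -0.1844, 0.0699]
tool_rot: [-0.0, 0.811, 0.584, -0.0]
contact_force: [1.1, -1.0, -1.4]
width: 0.0093
gripper_force: 40.5
```

{"fn": "carry_out", "kwargs": {"slide": [[0, 0, 0.4], [0, 0, 0]], "dr": [[0, 0, 0], [0, 0, 0]], "claw": [255, 255]}}

```text
time: 10.0
eef_pos: [0.4588, -0.1844, 0.0695]
tool_rot: [0.0, 0.811, 0.584, 0.0]
contact_force: [-0.4, -0.2, -1.0]
width: 0.009
gripper_force: 40.6
```

{"fn": "carry_out", "kwargs": {"slide": [[0, 0, 0.3], [0, 0, 0]], "dr": [[0, 0, 0], [0, 0, 0]], "claw": [255, 255]}}

```text
time: 10.25
eef_pos: [0.4588, -0.1845, 0.0694]
tool_rot: [0.0, 0.811, 0.584, 0.0]
contact_force: [-1.8, -1.2, 1.9]
width: 0.0094
gripper_force: 41.1
```

{"fn": "carry_out", "kwargs": {"slide": [[0, 0, 0.3], [0, 0, 0]], "dr": [[0, 0, 0], [0, 0, 0]], "claw": [255, 255]}}

```text
time: 10.5
eef_pos: [0.4588, -0.1845, 0.0693]
tool_rot: [0.0, 0.811, 0.584, 0.0]
contact_force: [-2.1, -1.2, 4.6]
width: 0.0092
gripper_force: 41.6
```

Contact is at TCP z ≈ 0.0695, which puts the disc top at about 60.4 mm. That is within the stated range. I raise about 1 mm and slide in.

{"fn": "carry_out", "kwargs": {"slide": [[0, 0, -1], [5, 0, 0], [5, 0, 0], [5, 0, 0], [5, 0, 0], [0, 0, 0]], "dr": [[0, 0, 0], [0, 0, 0], [0, 0, 0], [0, 0, 0], [0, 0, 0], [0, 0, 0]], "claw": [255, 255, 255, 255, 255, 255]}}

```text
time: 11.25
eef_pos: [0.4652, -0.165, 0.0699]
tool_rot: [-0.0, 0.811, 0.585, -0.0]
contact_force: [-0.1, 0.4, -1.7]
width: 0.0092
gripper_force: 40.5
```

{"fn": "carry_out", "kwargs": {"slide": [[4, 0, 0], [4, 0, 0], [4, 0, 0], [4, 0, 0], [4, 0, 0], [0, 0, 0]], "dr": [[0, 0, 0], [0, 0, 0], [0, 0, 0], [0, 0, 0], [0, 0, 0], [0, 0, 0]], "claw": [255, 255, 255, 255, 255, 255]}}

```text
time: 12.0
eef_pos: [0.4715, -0.1462, 0.0699]
tool_rot: [0.0, 0.811, 0.585, -0.0]
contact_force: [-0.4, -0.3, -1.8]
width: 0.0097
gripper_force: 40.5
```

{"fn": "carry_out", "kwargs": {"slide": [[5, 0, 0], [5, 0, 0], [5, 0, 0], [5, 0, 0], [5, 0, 0], [5, 0, 0], [0, 0, 0], [0, 0, 0]], "dr": [[0, 0, 0], [0, 0, 0], [0, 0, 0], [0, 0, 0], [0, 0, 0], [0, 0, 0], [0, 0, 0], [0, 0, 0]], "claw": [255, 255, 255, 255, 255, 255, 255, 255]}}

```text
time: 13.0
eef_pos: [0.4809, -0.1181, 0.0699]
tool_rot: [0.0, 0.811, 0.585, -0.0]
contact_force: [-0.2, 0.9, -1.2]
width: 0.0095
gripper_force: 40.5
```

```bash
python3 - <<'E'
from h import *
from workcell import arm
out=[]
for n,b in(("top",(300,150,400,250)),("side",(290,150,390,250))):
    d=arm.get_image(n); pickle.dump(d,open(n+"2.pkl","wb")); x0,y0,x1,y1=b
    out.append(cv2.resize(d["color"][y0:y1,x0:x1],None,fx=4,fy=4,interpolation=cv2.INTER_CUBIC))
    u=np.array([.316,.949]);p=np.array([.4809,-.1181]);
    print(n,proj(d,[[*(p+a*u),.0645] for a in(.105,.085,.055,.03)]))
cv2.imwrite("pics/ins2.png",np.hstack(out))
E
```

```text
top [[326.10100283 192.17430799]
 [332.97194011 194.22946961]
 [343.29864097 197.31861573]
 [351.92235131 199.89863332]]
side [[331.13353645 203.54096813]
 [332.65447627 206.64030666]
 [335.0040528  211.42829049]
 [337.02732636 215.55139713]]
```

View pics/ins2.png

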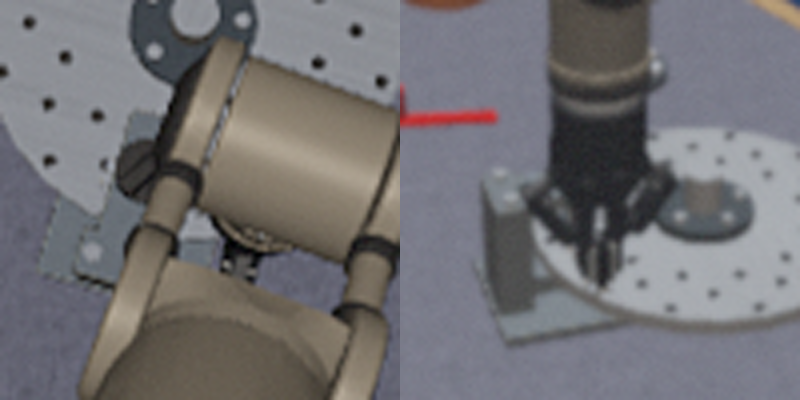

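The blade moved in without resistance, and its tip edge shows at about crop (104,163), left of the caliper arm. I set it down and let go.

{"fn": "carry_out", "kwargs": {"slide": [[0, 0, 0.5], [0, 0, 0], [0, 0, 0], [0, 0, 0], [0, 0, 0], [0, 0, -20], [0, 0, -50], [0, 0, -50], [0, 0, 0]], "dr": [[0, 0, 0], [0, 0, 0], [0, 0, 0], [0, 0, 0], [0, 0, 0], [0, 0, 0], [0, 0, 0], [0, 0, 0], [0, 0, 0]], "claw": [255, 150, 150, 150, 150, 150, 150, 150, 150]}}

```text
time: 14.22
eef_pos: [0.4829, -0.1188, 0.1932]
tool_rot: [0.004, 0.811, 0.585, 0.002]
contact_force: [-0.1, -0.5, -1.1]
width: 0.035
gripper_force: 0.0
```

```bash
python3 plan.py "[(.44,-.25,.2,80,4)]"
```

```text
t 14.225 p [ 0.4829 -0.1188  0.1932] yaw 71.5 z [ 0.0078 -0.0033 -1.    ] F [-0.14 -0.49 -1.07] w 0.035 q [-0.4   0.32  1.67 -0.    1.15 -0.07]
[[-34.5, 0.2, -1.7], [-34.5, -1.1, -1.7], [-34.4, -2.3, -1.7], [-34.3, -3.6, -1.7]]
[[0, 0, -2.1], [0, 0, -2.1], [0, 0, -2.1], [0, 0, -2.1]]
```

{"fn": "carry_out", "kwargs": {"slide": [[-45, 0, -2], [-60, 0, 0], [-60, 0, 0], [-60, 0, 0], [0, 0, 0]], "dr": [[0, 0, 0], [0, 0, 0], [0, 0, 0], [0, 0, 0], [0, 0, 0]], "claw": [150, 150, 150, 150, 150]}}

```text
time: 14.85
eef_pos: [0.4077, -0.3345, 0.1899]
tool_rot: [-0.001, 0.813, 0.582, -0.0]
contact_force: [-0.3, 1.0, -0.9]
width: 0.0352
gripper_force: 0.0
```

```bash
python3 - <<'E'
from h import *
from workcell import arm
out=[]
for n,b in(("top",(310,160,380,235)),("side",(300,160,370,235))):
    d=arm.get_image(n); pickle.dump(d,open(n+"3.pkl","wb")); x0,y0,x1,y1=b
    out.append(cv2.resize(d["color"][y0:y1,x0:x1],None,fx=5.6,fy=5.6,interpolation=cv2.INTER_CUBIC))
cv2.imwrite("pics/rel.png",np.hstack(out))
E
```

```text
(no output)
```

View pics/rel.png

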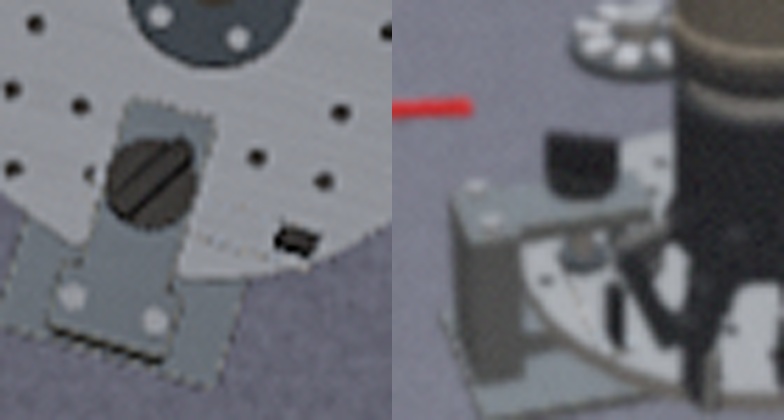

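The blade's grip is at top crop (298,240), and its near edge runs from (200,238) to (270,262) under the caliper. The knob bar's dark line runs from (125,215) to (190,152). I check these in world coordinates.

```bash
python3 - <<'E'
from h import *
d=pickle.load(open("top3.pkl","rb")); im=d["color"]
T=lambda u,v:(u/5.6+310-.41,v/5.6+160-.41)
C=np.array([.61476,-.08184])
k=cast(d,[T(150,183)],.14)[0,:2]; print("knob",k)
g=cast(d,[T(298,240)],.10)[0,:2]; e=cast(d,[T(200,238),T(270,262)],.0644)[:,:2]
x=(C-k)/np.linalg.norm(C-k); print("dist",np.linalg.norm(C-k),"yaw",np.degrees(np.arctan2(x[1],x[0])))
y=np.array([-x[1],x[0]])
for p in(g,*e): print(p,"stand-rel x,y mm",1000*(p-k)@x,1000*(p-k)@y)
b=cast(d,[T(125,215),T(190,152)],.155)[:,:2];v=b[1]-b[0];print("bar",b,np.degrees(np.arctan2(v[1],v[0])))
gr=cv2.cvtColor(im,cv2.COLOR_BGR2GRAY)[182:204,326:348]; print(gr)
E
python3 plan.py "[(.505,-.0466,.22,131.3,10)]"
```

```text
knob [ 0.50441452 -0.04574432]
dist 0.11609919655419543 yaw -18.11370791539123
[ 0.47929198 -0.1167793 ] stand-rel x,y mm -1.792454214149293 -75.325280826453
[ 0.48479962 -0.07106396] stand-rel x,y mm -10.770833445430865 -30.16318555667046
[ 0.47186319 -0.105348  ] stand-rel x,y mm -12.407113957708427 -66.7701410462589
bar [[ 0.48826523 -0.03356781]
 [ 0.51652017 -0.0642928 ]] -47.39812943012185
[[147 145 143 145 139 110 112 113 111 113 112 111 108 107 108 109 107 110
  105 107 106 110]
 [147 146 148 148 141 109 110 112 115 115 115 113 112 110 111 109 101 113
  110 110 104 105]
 [148 148 147 152 144 105 113 110  97  91  91  92  92  94  97  81  71  99
  112 108 107 112]
 [149 147 148 150 134 106  95  86  62  56  50  53  59  48  61  41  40  61
   96 110 106 117]
 [146 149 151 146 103  80  53  55  53  56  53  53  41  29  39  48  46  45
   73 113 102 112]
 [146 150 152 147  82  48  54  56  54  60  55  46  37  40  54  46  56  41
   62 115 102 114]
 [148 150 148 128  63  51  54  56  61  56  42  37  46  53  55  55  53  22
   60 115 119 140]
 [119 144 144  81  52  55  57  59  54  40  36  48 
[... 1126 characters left out ...]
4 113 109 118
  147 140 147 148]
 [109 111 111 110 111 110 111 112 113 114 112 114 114 111 108 110 117 139
  146 138 137 128]
 [107 110 112 110 108 110 109 108 110 110 111 110 109 109 110 102 112 152
  149 145 139 128]]
t 14.95 p [ 0.409  -0.331   0.1902] yaw 71.4 z [-0.0014  0.0021 -1.    ] F [ 0.59 -0.09  0.43] w 0.035 q [-0.83  0.38  1.58  0.    1.18 -0.5 ]
[[30.0, 0.0, -3.0], [29.9, 3.2, -3.0], [29.4, 6.3, -3.0], [28.5, 9.3, -3.0], [27.4, 12.2, -3.0], [26.0, 15.0, -3.0], [24.3, 17.7, -3.0], [22.3, 20.1, -3.0], [20.1, 22.3, -3.0], [17.7, 24.3, -3.0]]
[[0, 0, -6.0], [0, 0, -6.0], [0, 0, -6.0], [0, 0, -6.0], [0, 0, -6.0], [0, 0, -6.0], [0, 0, -6.0], [0, 0, -6.0], [0, 0, -6.0], [0, 0, -6.0]]
```

{"fn": "carry_out", "kwargs": {"slide": [[30, 0, -3], [30, 3, -3], [29, 6, -3], [28.5, 9, -3], [27.5, 12, -3], [26, 15, -3], [24, 18, -3], [22, 20, -3], [20, 22, -3], [18, 25, -3]], "dr": [[0, 0, -6.1], [0, 0, -6.1], [0, 0, -6.1], [0, 0, -6.1], [0, 0, -6.1], [0, 0, -6.1], [0, 0, -6.1], [0, 0, -6.1], [0, 0, -6.1], [0, 0, -6.1]], "claw": [110, 110, 110, 110, 110, 110, 110, 110, 110, 110]}}

```text
time: 16.2
eef_pos: [0.5018, -0.0431, 0.2211]
tool_rot: [-0.001, 0.4, 0.917, 0.0]
contact_force: [0.6, 0.2, -0.1]
width: 0.0481
gripper_force: 0.0
```

{"fn": "carry_out", "kwargs": {"slide": [[0, 0, 0], [0, 0, 0]], "dr": [[0, 0, 0], [0, 0, 0]], "claw": [110, 110]}}

```text
time: 16.45
eef_pos: [0.5017, -0.0453, 0.221]
tool_rot: [-0.0, 0.402, 0.916, -0.0]
contact_force: [-0.4, -0.1, -0.1]
width: 0.0488
gripper_force: 0.0
```

```bash
python3 plan.py "[(.5045,-.0455,.2,132.8,1),(.5045,-.0455,.139,132.8,3)]"
```

```text
t 16.45 p [ 0.5017 -0.0453  0.221 ] yaw 132.6 z [-9.e-04 -1.e-04 -1.e+00] F [-0.35 -0.1  -0.14] w 0.0488 q [-0.24  0.31  1.6  -0.    1.23 -0.99]
[[-2.1, 1.9, 21.0], [0.0, 0.0, 20.3], [0.0, 0.0, 20.3], [0.0, 0.0, 20.3]]
[[0, 0, -0.2], [0, 0, -0.0], [0, 0, -0.0], [0, 0, -0.0]]
```

{"fn": "carry_out", "kwargs": {"slide": [[-2, 2, 20], [0, 0, 20], [0, 0, 20], [0, 0, 21], [0, 0, 0], [0, 0, 0], [0, 0, 0], [0, 0, 0], [0, 0, 0], [0, 0, 0]], "dr": [[0, 0, 0], [0, 0, 0], [0, 0, 0], [0, 0, 0], [0, 0, 0], [0, 0, 0], [0, 0, 0], [0, 0, 0], [0, 0, 0], [0, 0, 0]], "claw": [110, 110, 110, 110, 110, 255, 255, 255, 255, 255], "newtons": 40}}

```text
time: 17.7
eef_pos: [0.5052, -0.0468, 0.1414]
tool_rot: [0.001, 0.403, 0.915, -0.0]
contact_force: [-2.7, -2.2, 6.2]
width: 0.0111
gripper_force: 41.9
```

```bash
python3 plan.py "[(.5045,-.0455,.139,132.8,1)]"
```

```text
t 17.7 p [ 0.5052 -0.0468  0.1414] yaw 132.5 z [ 0.0013 -0.0012 -1.    ] F [-2.75 -2.2   6.17] w 0.0111 q [-0.24  0.4   1.7  -0.    1.03 -0.98]
[[1.4, 0.3, 2.4]]
[[0, 0, -0.3]]
```

{"fn": "carry_out", "kwargs": {"slide": [[0, 0, 0], [0, 0, 0], [0, 0, 0], [0, 0, 0], [0, 0, 0], [0, 0, 0], [0, 0, 0], [0, 0, 0], [0, 0, 0], [0, 0, 0]], "dr": [[0, 0, 8], [0, 0, 8], [0, 0, 9], [0, 0, 9], [0, 0, 9], [0, 0, 9], [0, 0, 9], [0, 0, 9], [0, 0, 0], [0, 0, 0]], "claw": [255, 255, 255, 255, 255, 255, 255, 255, 255, 255]}}

```text
time: 18.95
eef_pos: [0.5063, -0.0467, 0.1414]
tool_rot: [0.001, 0.854, 0.521, 0.001]
contact_force: [1.4, -1.6, 5.4]
width: 0.0107
gripper_force: 41.9
```

```bash
python3 plan.py "[(.5045,-.0455,.139,132.8,1)]"
```

```text
t 18.95 p [ 0.5063 -0.0467  0.1414] yaw 62.7 z [ 0.0036 -0.0011 -1.    ] F [ 1.41 -1.61  5.36] w 0.0107 q [-0.24  0.4   1.7  -0.    1.03  0.23]
[[0.2, -2.2, 2.4]]
[[0, 0, -70.1]]
```

{"fn": "carry_out", "kwargs": {"slide": [[0, 0, 0], [0, 0, 0], [0, 0, 0], [0, 0, 0], [0, 0, 0]], "dr": [[0, 0, 9], [0, 0, 9], [0, 0, 9], [0, 0, 0], [0, 0, 0]], "claw": [255, 255, 255, 255, 255]}}

```text
time: 19.58
eef_pos: [0.5066, -0.0469, 0.1414]
tool_rot: [0.001, 0.951, 0.308, 0.002]
contact_force: [4.0, -2.9, 5.0]
width: 0.0113
gripper_force: 41.8
```

{"fn": "carry_out", "kwargs": {"slide": [[0, 0, 0], [0, 0, 0], [0, 0, 0], [0, 0, -40], [0, 0, -40], [0, 0, 0]], "dr": [[0, 0, 0], [0, 0, 0], [0, 0, 0], [0, 0, 0], [0, 0, 0], [0, 0, 0]], "claw": [150, 150, 150, 150, 150, 150]}}

```text
time: 20.32
eef_pos: [0.5064, -0.0464, 0.2232]
tool_rot: [0.002, 0.952, 0.306, 0.003]
contact_force: [0.1, -0.2, -1.5]
width: 0.0352
gripper_force: 0.0
```

```bash
python3 plan.py "[(.4812,-.1185,.2,71.4,4),(.4812,-.1185,.0705,71.4,4)]"
```

```text
t 20.325 p [ 0.5064 -0.0464  0.2232] yaw 35.6 z [ 0.0058 -0.0014 -1.    ] F [ 0.11 -0.15 -1.46] w 0.0352 q [-0.24  0.32  1.59  0.    1.23  0.71]
[[-15.6, 11.0, 5.8], [-17.1, 8.4, 5.8], [-18.2, 5.6, 5.8], [-18.9, 2.7, 5.8], [0.0, 0.0, 32.4], [0.0, 0.0, 32.4], [0.0, 0.0, 32.4], [0.0, 0.0, 32.4]]
[[0, 0, -9.0], [0, 0, -9.0], [0, 0, -9.0], [0, 0, -9.0], [0, 0, -0.0], [0, 0, -0.0], [0, 0, -0.0], [0, 0, -0.0]]
```

{"fn": "carry_out", "kwargs": {"slide": [[-16, 11, 6], [-17, 8, 6], [-18, 6, 6], [-19, 3, 6], [0, 0, 30], [0, 0, 30], [0, 0, 35], [0, 0, 30], [0, 0, 0]], "dr": [[0, 0, -9], [0, 0, -9], [0, 0, -9], [0, 0, -9], [0, 0, 0], [0, 0, 0], [0, 0, 0], [0, 0, 0], [0, 0, 0]], "claw": [150, 150, 150, 150, 150, 150, 150, 150, 150]}}

```text
time: 21.45
eef_pos: [0.4777, -0.1175, 0.0689]
tool_rot: [-0.003, 0.811, 0.585, -0.002]
contact_force: [0.3, 0.7, 1.0]
width: 0.0355
gripper_force: 0.0
```

{"fn": "carry_out", "kwargs": {"slide": [[0, 0, 0], [0, 0, 0], [0, 0, 0], [0, 0, 0]], "dr": [[0, 0, 0], [0, 0, 0], [0, 0, 0], [0, 0, 0]], "claw": [255, 255, 255, 255], "newtons": 20}}

```text
time: 21.95
eef_pos: [0.4806, -0.1187, 0.0724]
tool_rot: [0.001, 0.811, 0.584, 0.001]
contact_force: [-0.1, 0.8, 6.1]
width: 0.0098
gripper_force: 24.8
```

{"fn": "carry_out", "kwargs": {"slide": [[-0.5, 0, 0], [0, 0, 0]], "dr": [[0, 0, 0], [0, 0, 0]], "claw": [255, 255]}}

```text
time: 22.2
eef_pos: [0.4805, -0.1187, 0.0724]
tool_rot: [0.001, 0.811, 0.584, 0.001]
contact_force: [0.7, 3.1, 5.5]
width: 0.0095
gripper_force: 24.9
```

{"fn": "carry_out", "kwargs": {"slide": [[-0.5, 0, 0], [0, 0, 0]], "dr": [[0, 0, 0], [0, 0, 0]], "claw": [255, 255]}}

```text
time: 22.45
eef_pos: [0.4806, -0.1187, 0.0724]
tool_rot: [0.001, 0.811, 0.584, 0.001]
contact_force: [1.1, 5.6, 6.2]
width: 0.0095
gripper_force: 24.9
```

Pulling, I feel 5.6 N with no slip yet. About 6 N of that comes from the fingers pressing down, so I relieve the vertical load and pull a bit further.

{"fn": "carry_out", "kwargs": {"slide": [[0, 0, -0.4], [0, 0, 0]], "dr": [[0, 0, 0], [0, 0, 0]], "claw": [255, 255]}}

```text
time: 22.7
eef_pos: [0.4804, -0.1188, 0.0724]
tool_rot: [0.0, 0.811, 0.584, 0.001]
contact_force: [2.9, 4.9, 3.5]
width: 0.0094
gripper_force: 24.5
```

{"fn": "carry_out", "kwargs": {"slide": [[0, 0, -0.3], [0, 0, 0]], "dr": [[0, 0, 0], [0, 0, 0]], "claw": [255, 255]}}

```text
time: 22.95
eef_pos: [0.4802, -0.119, 0.0724]
tool_rot: [0.0, 0.811, 0.584, 0.001]
contact_force: [3.4, 4.7, 2.0]
width: 0.0094
gripper_force: 24.2
```

{"fn": "carry_out", "kwargs": {"slide": [[-0.3, 0, 0], [0, 0, 0]], "dr": [[0, 0, 0], [0, 0, 0]], "claw": [255, 255]}}

```text
time: 23.2
eef_pos: [0.48, -0.1193, 0.0724]
tool_rot: [0.0, 0.811, 0.584, 0.001]
contact_force: [3.7, 5.2, 1.5]
width: 0.0097
gripper_force: 24.3
```

{"fn": "carry_out", "kwargs": {"slide": [[-0.4, 0, 0], [0, 0, 0]], "dr": [[0, 0, 0], [0, 0, 0]], "claw": [255, 255]}}

```text
time: 23.45
eef_pos: [0.4798, -0.1196, 0.0724]
tool_rot: [0.0, 0.811, 0.584, 0.001]
contact_force: [2.8, 5.4, 2.9]
width: 0.0092
gripper_force: 24.3
```

{"fn": "carry_out", "kwargs": {"slide": [[-0.2, 0, -0.3], [-0.2, 0, 0], [0, 0, 0]], "dr": [[0, 0, 0], [0, 0, 0], [0, 0, 0]], "claw": [255, 255, 255]}}

```text
time: 23.82
eef_pos: [0.4793, -0.1203, 0.0724]
tool_rot: [-0.0, 0.811, 0.584, 0.0]
contact_force: [3.7, 4.3, 0.7]
width: 0.0098
gripper_force: 24.0
```

{"fn": "carry_out", "kwargs": {"slide": [[-0.3, 0, 0], [0, 0, 0]], "dr": [[0, 0, 0], [0, 0, 0]], "claw": [255, 255]}}

```text
time: 24.08
eef_pos: [0.4791, -0.1206, 0.0724]
tool_rot: [-0.0, 0.811, 0.584, -0.0]
contact_force: [2.9, 4.9, 0.9]
width: 0.0098
gripper_force: 24.1
```

The blade slides at a pull of about 5.3 N, which is mid-window. I let go and withdraw.

{"fn": "carry_out", "kwargs": {"slide": [[1, 0, 0], [0, 0, 0], [0, 0, 0], [0, 0, 0], [0, 0, 0], [0, 0, -30], [0, 0, -50], [-40, 0, -20], [-50, 0, 0], [-50, 0, 0]], "dr": [[0, 0, 0], [0, 0, 0], [0, 0, 0], [0, 0, 0], [0, 0, 0], [0, 0, 0], [0, 0, 0], [0, 0, 0], [0, 0, 0], [0, 0, 0]], "claw": [255, 150, 150, 150, 150, 150, 150, 150, 150, 150]}}

```text
time: 25.32
eef_pos: [0.4347, -0.2537, 0.1729]
tool_rot: [0.001, 0.811, 0.585, 0.0]
contact_force: [0.6, 0.8, 0.1]
width: 0.0351
gripper_force: 0.0
```

{"fn": "carry_out", "kwargs": {"slide": [[-50, 0, 0], [0, 0, 0], [0, 0, 0], [0, 0, 0]], "dr": [[0, 0, 0], [0, 0, 0], [0, 0, 0], [0, 0, 0]], "claw": [150, 150, 150, 150]}}

```text
time: 25.82
eef_pos: [0.4196, -0.2988, 0.1724]
tool_rot: [-0.0, 0.811, 0.585, 0.0]
contact_force: [0.3, -0.0, -0.2]
width: 0.0351
gripper_force: 0.0
```

```bash
python3 - <<'E'
from h import *
from workcell import arm
out=[]
for n,b in(("top",(310,160,380,235)),("side",(300,160,370,235))):
    d=arm.get_image(n); x0,y0,x1,y1=b
    out.append(cv2.resize(d["color"][y0:y1,x0:x1],None,fx=5.6,fy=5.6,interpolation=cv2.INTER_CUBIC))
cv2.imwrite("pics/fin.png",np.hstack(out)); s=arm.get_state(); print(s["time"],s["eef_pos"],s["contact_force"])
E
```

```text
25.925 [ 0.41970966 -0.2989234   0.17248102] [-0.25788589 -0.44997312 -0.26730813]
```

View pics/fin.png

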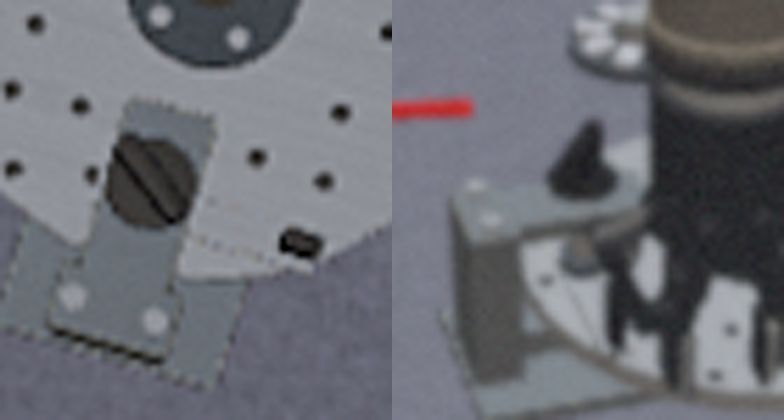

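The blade lies under the pad with its grip at crop (300,243), moved only slightly from before. The knob bar is turned about 97° and the arm is clear, so I hand the job in.

```bash
python3 -c "
from workcell import arm
print(arm.sign_off())"
```

```text
the job is handed in; nothing more can be done
None
```

The job is handed in at about 26 s of the 72 s: the blade lies nipped in the gap, sliding at about 5 N of pull, its tip about 28 mm past the pad's axis by calculation, with the arm clear and the other parts untouched; the hand-in gave no verdict.

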